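Seat a filter disc and swing the keeper over it

ROBOT

A 6-joint arm with a two-finger parallel gripper is mounted at the origin on the work surface. World frame = base frame: x ahead of the robot, y to its left, z up, the work surface at z = 0. Lengths are in mm, angles in rad, forces in N, time in s.
With the tool pointing down it reaches from about 400 to 925 mm from the base axis. Payload 12.5 kg.
Tool frame: the origin (TCP) lies on the centre line of the jaws, within the pads' length; the fingertips stand 19 mm ahead of it and the grasp point (between the pads) is the TCP; y points along the fingers, x is the direction in which the jaws open and shut, and the axes are right-handed (so a half turn about y gives the same grasp; the last joint's range is limited). The gripper opens to 95 mm and grips with 3 to 60 N. Pads are 20 mm wide; open, the fingers measure 119 mm over their backs; the gripper's body (75 mm by 180 mm) begins 59 mm behind the grasp point.
Start: joints at [-1.208, 0.491, 1.559, -0, 1.092, -0.106], TCP at [282.409, -557.575, 233.661] pointing down, gripper open.
Joint ranges: [-3.1, 3.1], [-0.84, 2.19], [0.05, 2.79], [-1.13, 4.28], [0.06, 2.93], [-2.69, 2.69]. Speed limits (rad/s): [2.22, 2.22, 2.79, 3.14, 3.14, 3.14].

INTERFACE

Orientations are given as [roll, pitch, yaw] about the fixed x, y, z axes, in that order (R = Rz(yaw) Ry(pitch) Rx(roll)).
In Python, from cell import env gives the robot as it stands. The module is installed in compiled form; this text tells all that it offers.
- The arm moves only by the tool move_arm, never from a script. Its argument "rows" is a list of rows, each an object of numbers: "tx", "ty", "tz": the shift along the tool's x, y, z in cm; "rx", "ry", "rz": the turn, a rotation vector about the tool's x, y, z in rad; "grip": the opening in per cent of the stroke, from 0 (shut) to 100 (fully open). In form: [{"tx": .., "ty": .., "tz": .., "rx": .., "ry": .., "rz": .., "grip": ..}, ...]. A call has 1 to 10 rows; each row shifts and turns the commanded pose from where the row before left it, along the tool's axes as they then stand; what a row does not reach is not made up. A row lasts 1/12 s, in which the tool goes at most 41.7 mm and 7.16 degrees, less where a joint would pass 70% of its speed; a pose out of reach is approached as far as the arm can. A call is refused whole if a number of a shift passes 4.17 or a number of a turn 0.125, either way. A call with a gripper value outside its range is refused whole. The fingers move at their own pace and stop on an object; the grip force is fixed at half the most. Time passes only in rows, so rows that do not move let the fingers close. It gives the time, the measured TCP pose, the force and the opening at its end, in the units of the state.
- env.state(): the state, without advancing time (a new reading comes with each control period).
- env.read_camera(name): name is "scene" or "top" or "wrist"; returns (picture, depth): 480x640x3 uint8, blue, green, red; 480x640 float32, mm along the optical axis (not along the pixel's ray), 0 where there is no reading.
- env.calibration(name): a dict with "vertical_fov" (degrees; the focal length in pixels is half the picture's height over the tangent of half this angle, whatever the lens; pixels are square), "cx", "cy" (the principal point, pixels), "eye" and "rotation" of the camera in the world. Camera axes: x right, y up, looking along -z (the intrinsics and any distortion apply to the point x, -y, -z); pixel columns grow to the right and rows downward; lengths in mm; the calibration is good to about 2 mm. A picture is of the moment at which its call begins: read the wrist's pose just before it. calibration takes no time and is no camera call; for the wrist camera it gives the pose at the moment of the call.
- env.job_done(): hands the job in, once; it reports no verdict.
The state is a dict: "t": time; "joints": joint angles; "qvel": joint speeds; "tau": joint torques, N m; "eef_pos": TCP position; "tcp_rot": TCP orientation; "ft_force": force on the tool from outside, world axes, zero at the start; "moment": the same for the moment, N m; "opening": opening from 0.0 (shut) to 1.0 (fully open).
Only numpy, scipy, OpenCV 4.12 (cv2) and the standard library are available. Lean on these libraries where they do the work, as an engineer would, in place of code of your own. Each camera call takes 0.05 s, during which the arm holds its last target.

TASK

Push the loose bronze filter disc across the top of the aluminium housing with your fingertips until it drops into the round recess and lies flat in it, then push the green peg to swing the keeper bar over the disc as far as it will go. Only push the disc, never lift it, and leave the other parts on the bench where they are.

Things in the scene. Friction and masses are not known exactly. Their poses are not given: they have to be found in the camera images.
- housing: Fixed aluminium housing, a block 200 x 150 x 40 mm (its x, y, z) standing flat on the bench; origin at the centre of its underside, z up. Its flat top (the deck) is 40 mm above the origin. A blind round recess, 46 mm wide and 10 mm deep, is cut in the deck at x = +20 mm, y = 0. Round brass ports stick out 16 mm from its +x and -x sides, below the deck.
- recess (a point): Centre of the recess's flat floor, in the housing at x = +20, y = 0, z = 30 mm (10 mm below the deck). Black floor in the recess.
- disc: Loose copper-coloured disc with a brass-coloured top, 42 mm wide, 10 mm thick, 40 to 90 g; origin at the centre of its underside, z up. It starts flat on the deck, on the -x part of the housing (45 to 72 mm on the -x side of the housing's centre, up to 35 mm to either side in y). In the recess its top is flush with the deck, with 2 mm of play all round.
- keeper (a joint): Angle of the keeper bar in rad about its vertical pivot: 0 is home, at a stop inside the pivot, the bar pointing along the housing's -y, straight over the recess; it grows anticlockwise seen from above (at 1.57 the bar points along the housing's +x). Range 0 to 1.75; starts open at 1.05 to 1.6. It stays where it is left and takes about 0.6 N at the peg to move.
- keeper_pivot (a point): Point on the keeper's pivot axis at deck height, housing x = +20, y = +60 mm. The hub is 18 mm wide, 17 mm tall above the deck. The dark steel bar is 16 mm wide and reaches from 8 mm behind this axis to 82 mm ahead; its underside is 5 mm and its top 11 mm above the deck: it passes over a seated disc but strikes one lying on the deck.
- keeper_peg (a point): Centre of the top of the green upright peg on the keeper bar, 72 mm from the pivot axis. The peg is a round post 14 mm wide; its top is 44 mm above the deck and it rises 33 mm from the bar's top.
- plug: Bystander: loose brass plug with a hexagonal head, 26 mm wide, 22 mm tall, standing on the deck near its +x, -y corner; origin at the centre of its underside. Leave it alone.
- ball_valve: Bystander: loose steel ball valve with a green lever on top, about 75 mm long and 46 mm tall, on the bench on the housing's -y side; origin under the centre of its body.
- elbow: Bystander: loose white elbow fitting, 41 mm long and 30 mm tall, on the bench on the housing's +y side; origin under its upright leg.
- stud: Bystander: loose stud bolt standing upright with two nuts, 22 mm wide at the foot, 61 mm tall, on the bench on the housing's +y side; origin at the centre of its foot.
- wrench: Bystander: loose steel wrench, 160 mm long, lying on the bench to the robot's right.

How it is judged (in metres and radians):
On the way, in this order (a step that is already met when the one before it is completed fails the run):
1. the disc lies flat in the recess while the keeper is still open (horizontal distance between disc and recess below 0.004 m and z of disc in the frame of housing between 0.027 and 0.0325 m and angle between disc's own z axis and vertical below 0.07 rad and value of joint keeper above 0.6 rad), for 0.2 s.
2. the keeper is swung home over the disc (horizontal distance between disc and recess below 0.004 m and z of disc in the frame of housing between 0.027 and 0.0325 m and angle between disc's own z axis and vertical below 0.07 rad and value of joint keeper below 0.1 rad), for 0.2 s.
At the end, for the whole second after the job is handed in: The disc is at rest flat in the recess (centre within 4 mm of the recess's, underside within 2.5 mm of its floor, tilt under 0.07 rad) and the keeper is over it, within 0.1 rad of its stop (all of step 2 and linear speed of disc below 0.02 m/s); the robot touches nothing.
It fails at once if the disc is lifted more than 10 mm off the deck (z of disc in the frame of housing above 0.05 m).
It fails at once if the disc is pushed off the housing (z of disc in the frame of housing below 0.02 m).
It fails at once if another part (plug, ball valve, elbow, stud or wrench) is moved more than 20 mm or tipped over (distance of any of plug, ball_valve, elbow, stud, wrench from where it was at the start of the episode above 0.02 m or angle between any of plug, ball_valve, elbow, stud, wrench's own z axis and vertical above 0.5 rad).
It also fails if it takes over 51 s, if anything falls off the work surface, if the arm or the gripper's body presses on something with over 40 N, if the wrist force passes 120 N, or if a joint passes its speed limit or range.

## Working session

There is one attempt and no reset: what is moved stays moved. The work goes in short steps, Python scripts to look and compute and a tool call to move; the robot and the scene stay as the last step left them, time stands still between calls to the robot, and variables do not carry over. Pictures are saved under pics/ and viewed, and the job is handed in when it is done.

Besides the shell and the picture viewer there is one more tool, called as name(argument=value, ...), one argument or row to a line, values as JSON. move_arm: Moves the arm, as the interface text tells. Its arguments: {"type":"object","properties":{"rows":{"type":"array"}},"required":["rows"]}

```bash
mkdir -p pics; ls; cat > h.py <<'E'
from cell import env
import numpy as np, cv2
def ray(cal,u,v):
    f=240/np.tan(np.radians(cal["vertical_fov"])/2)
    d=np.array([(u-cal["cx"])/f,-(v-cal["cy"])/f,-1.0])
    return np.array(cal["eye"],float),np.array(cal["rotation"],float).reshape(3,3)@d
def onplane(cal,u,v,z):
    e,d=ray(cal,u,v); return e+d*(z-e[2])/d[2]
E
python3 - <<'E'
from h import *
print(env.state())
for n in ["top","scene","wrist"]:
    c=env.calibration(n); print(n,c)
    p,d=env.read_camera(n); cv2.imwrite(f"pics/{n}0.png",p); np.save(f"pics/{n}0.npy",d)
E
```

```text
pics
{'t': 0.0, 'joints': array([-1.20756595e+00,  4.91581143e-01,  1.55946399e+00, -2.99401794e-05,
        1.09169257e+00, -1.05596172e-01]), 'qvel': array([-0.00059272, -0.0003572 , -0.00184461,  0.00159028,  0.00056995,
       -0.00201683]), 'tau': array([-1.30461856e-03, -6.12640214e+01, -2.58186686e+01,  6.92513608e-02,
        4.81570722e-02, -5.22318010e-05]), 'eef_pos': array([ 282.33477955, -557.33936166,  233.04331816]), 'tcp_rot': array([-1.57070204e+00,  1.14147704e-03, -1.10195591e+00]), 'ft_force': array([ 0.14328565,  0.1525552 , -0.18247231]), 'moment': array([-0.02919679,  0.0109955 ,  0.04263979]), 'opening': 0.99828471065703}
top {'vertical_fov': 55.05279879580692, 'cx': 325.4363894532811, 'cy': 243.63487496117887, 'eye': array([449.63979731, -76.7205896 , 922.07658391]), 'rotation': array([ 0.07303724, -0.00966376, -1.57513613])}
scene {'vertical_fov': 57.19835312403377, 'cx': 319.9023134382092, 'cy': 240.30871922944775, 'eye': array([1233.99643778,  170.86822725,  547.75722766]), 'rotation': array([0.99346001, 0.01204007, 1.89748904])}
wrist {'vertical_fov': 62.516471407452165, 'cx': 321.1147060586395, 'cy': 239.85972368759448, 'eye': array([ 348.62838242, -523.53232492,  385.03832594]), 'rotation': array([-0.27115627,  0.00185849, -1.10259862])}
```

View pics/top0.png

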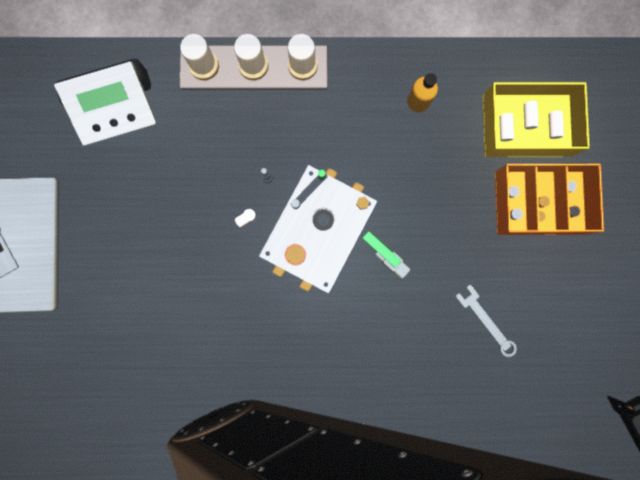

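View pics/scene0.png

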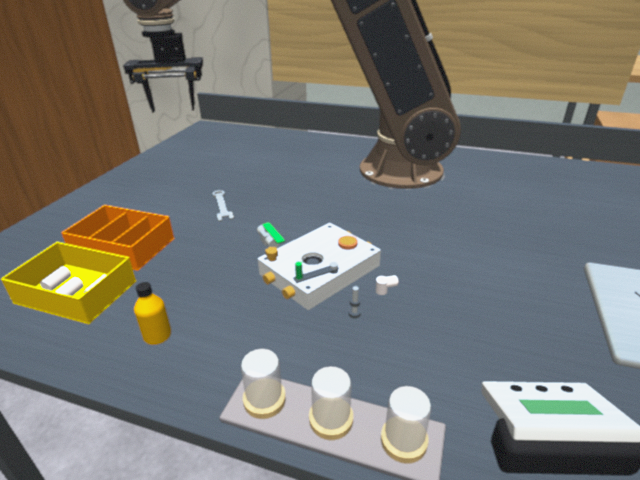

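View pics/wrist0.png

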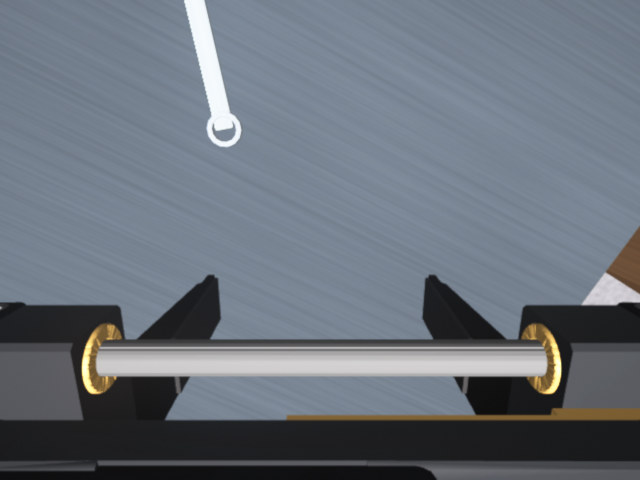

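Top view: housing about (260–377, 165–293), disc at (295,255), recess (323,219), pivot (296,203), green peg (322,174), plug (363,202).

```bash
cat > h.py <<'E'
from cell import env
import numpy as np, cv2
from scipy.spatial.transform import Rotation as R
def ray(cal,u,v):
    f=240/np.tan(np.radians(cal["vertical_fov"])/2)
    d=np.array([(u-cal["cx"])/f,-(v-cal["cy"])/f,-1.0])
    return np.array(cal["eye"],float),R.from_euler('xyz',cal["rotation"]).as_matrix()@d
def onplane(cal,u,v,z):
    e,d=ray(cal,u,v); return e+d*(z-e[2])/d[2]
def biggest(m):
    cs,_=cv2.findContours(m.astype(np.uint8),cv2.RETR_EXTERNAL,cv2.CHAIN_APPROX_NONE)
    return max(cs,key=cv2.contourArea)
def cen(c):
    M=cv2.moments(c); return M['m10']/M['m00'],M['m01']/M['m00']
E
cat > meas.py <<'E'
from h import *
def measure(p,cal):
    hsv=cv2.cvtColor(p,cv2.COLOR_BGR2HSV); H,S,V=[hsv[...,i].astype(int) for i in range(3)]
    reg=np.zeros(H.shape,bool); reg[150:305,230:390]=1
    out={}
    hc=biggest(reg&(V>150)&(S<60)); 
    hull=cv2.convexHull(hc); (c,sz,a)=cv2.minAreaRect(hull)
    b=cv2.boxPoints((c,sz,a)); out['corners']=[onplane(cal,*q,40) for q in b]
    out['boxpx']=b
    m=reg&(H<22)&(S>90)&(V>90); out['orange']=[]
    cs,_=cv2.findContours(m.astype(np.uint8),cv2.RETR_EXTERNAL,cv2.CHAIN_APPROX_NONE)
    for q in cs:
        if cv2.contourArea(q)>20: out['orange'].append((cv2.contourArea(q),cen(q),onplane(cal,*cen(q),50)))
    g=reg&(H>45)&(H<80)&(S>120)&(V>80)
    cs,_=cv2.findContours(g.astype(np.uint8),cv2.RETR_EXTERNAL,cv2.CHAIN_APPROX_NONE)
    out['green']=[(cv2.contourArea(q),cen(q),onplane(cal,*cen(q),84)) for q in cs if cv2.contourArea(q)>8]
    k=reg&(V<70); k[:205]=0;k[235:]=0;k[:,:305]=0;k[:,345:]=0
    q=biggest(k); out['recess']=(cv2.contourArea(q),cen(q),cv2.minEnclosingCircle(q),onplane(cal,*cen(q),35),onplane(cal,*cv2.minEnclosingCircle(q)[0],40))
    return out
if __name__=="__main__":
    np.set_printoptions(precision=1,suppress=True)
    p=cv2.imread("pics/top0.png"); cal=env.calibration("top")
    o=measure(p,cal)
    for k,v in o.items():
        print(k); [print('  ',x) for x in v]
    cv2.imwrite("pics/topzoom.png",cv2.resize(p[150:300,235:415],None,fx=4,fy=4,interpolation=cv2.INTER_CUBIC)) 
E
python3 meas.py
```

```text
Traceback (most recent call last):
  File "meas.py", line 23, in <module>
    o=measure(p,cal)
  File "meas.py", line 18, in measure
    q=biggest(k); out['recess']=(cv2.contourArea(q),cen(q),cv2.minEnclosingCircle(q),onplane(cal,*cen(q),35),onplane(cal,*cv2.minEnclosingCircle(q)[0],40))
  File "h.py", line 12, in biggest
    return max(cs,key=cv2.contourArea)
ValueError: max() iterable argument is empty
```

```bash
sed -i 's/k=reg&(V<70)/k=reg\&(V<125)/' meas.py; python3 meas.py; python3 -c "
import cv2;p=cv2.imread('pics/top0.png');print(p[219,310:338].max(1),p[275,310:338].max(1))"
```

```text
corners
   [491.1  44.1  40. ]
   [671.5 -51.5  40. ]
   [ 596.8 -187.9   40. ]
   [418.4 -90.6  40. ]
boxpx
   [257.8 255.9]
   [307.6 163. ]
   [378.1 200.9]
   [328.3 293.7]
orange
   (64.0, (305.3671875, 285.484375), array([434.4, -47.2,  50. ]))
   (66.0, (278.1136363636364, 271.0378787878788), array([461.8,   4.2,  50. ]))
   (290.5, (294.80665519219735, 254.32931726907628), array([493.3, -27.3,  50. ]))
   (89.5, (362.4152700186219, 202.7188081936685), array([ 591.6, -156.5,   50. ]))
   (47.5, (358.01403508771926, 186.519298245614), array([ 623. , -148.4,   50. ]))
   (51.5, (331.06148867313914, 172.5566343042071), array([650.3, -96.8,  50. ]))
green
   (88.5, (378.23728813559325, 244.9924670433145), array([ 508.1, -181.5,   84. ]))
   (32.0, (321.453125, 173.40625), array([640.9, -78.3,  84. ]))
recess
   291.0
   (322.75486827033217, 219.446735395189)
   ((322.75, 219.375), 10.097284317016602)
   [561.6 -80.6  35. ]
   [561.1 -80.5  40. ]
[245 233 188 118  88  94  91 105 113 112 114 112 111 112 111 111 114 113
 110  98  93  92  99 129 203 240 247 249] [250 249 249 249 249 249 249 249 249 249 248 249 249 250 250 250 249 249
 249 249 249 249 249 249 249 249 247 229]
```

```bash
ls pics
```

```text
scene0.npy
scene0.png
top0.npy
top0.png
topzoom.png
wrist0.npy
wrist0.png
```

View pics/topzoom.png

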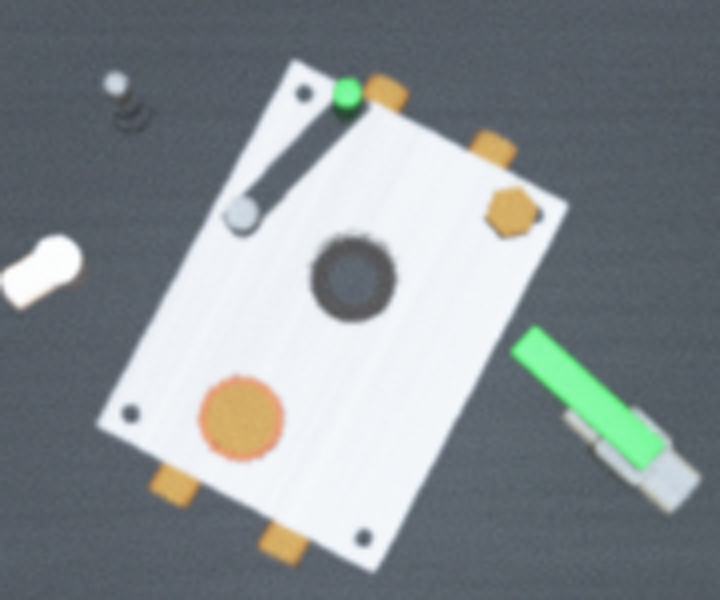

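Estimates: recess (561.6, −80.7), disc (493.3, −27.3), housing yaw −0.493, keeper ≈1.28 and pivot (590.5, −28.1). I'll push along −0.664 rad with two spread fingertips (tool yaw 0.907, −z tool ahead). I turn the tool first.

move_arm(
  rows=[
    {"ry":-0.118,"grip":26},
    {"ry":-0.118,"grip":26},
    {"ry":-0.118,"grip":26},
    {"ry":-0.118,"grip":26},
    {"ry":-0.118,"grip":26},
    {"ry":-0.118,"grip":26},
    {"ry":-0.118,"grip":26},
    {"ry":-0.118,"grip":26},
    {"grip":26},
  ],
)

```text
validation failed for argument at $.ro...
```

move_arm(
  rows=[
    {"tx":0,"ty":0,"tz":0,"rx":0,"ry":-0.118,"rz":0,"grip":26},
  ],
)

```text
t: 0.23
eef_pos: [282.4, -557.5, 233.3]
tcp_rot: [-1.571, 0.001, -0.986]
ft_force: [0.5, -0.2, 0.3]
opening: 0.965
```

All keys are needed. The sign is right.

move_arm(
  rows=[
    {"tx":0,"ty":0,"tz":0,"rx":0,"ry":-0.118,"rz":0,"grip":26},
    {"tx":0,"ty":0,"tz":0,"rx":0,"ry":-0.118,"rz":0,"grip":26},
    {"tx":0,"ty":0,"tz":0,"rx":0,"ry":-0.118,"rz":0,"grip":26},
    {"tx":0,"ty":0,"tz":0,"rx":0,"ry":-0.118,"rz":0,"grip":26},
    {"tx":0,"ty":0,"tz":0,"rx":0,"ry":-0.118,"rz":0,"grip":26},
    {"tx":0,"ty":0,"tz":0,"rx":0,"ry":-0.118,"rz":0,"grip":26},
    {"tx":0,"ty":0,"tz":0,"rx":0,"ry":-0.118,"rz":0,"grip":26},
    {"tx":0,"ty":0,"tz":0,"rx":0,"ry":-0.118,"rz":0,"grip":26},
  ],
)

```text
t: 0.9
eef_pos: [282.4, -557.5, 233.4]
tcp_rot: [-1.57, 0.0, -0.034]
ft_force: [0.4, -0.6, 0.5]
opening: 0.429
```

move_arm(
  rows=[
    {"tx":0,"ty":0,"tz":0,"rx":0,"ry":-0.118,"rz":0,"grip":26},
    {"tx":0,"ty":0,"tz":0,"rx":0,"ry":-0.118,"rz":0,"grip":26},
    {"tx":0,"ty":0,"tz":0,"rx":0,"ry":-0.118,"rz":0,"grip":26},
    {"tx":0,"ty":0,"tz":0,"rx":0,"ry":-0.118,"rz":0,"grip":26},
    {"tx":0,"ty":0,"tz":0,"rx":0,"ry":-0.118,"rz":0,"grip":26},
    {"tx":0,"ty":0,"tz":0,"rx":0,"ry":-0.118,"rz":0,"grip":26},
    {"tx":0,"ty":0,"tz":0,"rx":0,"ry":-0.118,"rz":0,"grip":26},
    {"tx":0,"ty":0,"tz":0,"rx":0,"ry":-0.118,"rz":0,"grip":26},
    {"tx":0,"ty":0,"tz":0,"rx":0,"ry":0,"rz":0,"grip":26},
  ],
)

```text
t: 1.65
eef_pos: [282.4, -557.5, 233.4]
tcp_rot: [-1.57, -0.0, 0.909]
ft_force: [-0.1, -0.9, 0.3]
opening: 0.256
```

move_arm(
  rows=[
    {"tx":2.74,"ty":0,"tz":1.03,"rx":0,"ry":0,"rz":0,"grip":26},
    {"tx":2.74,"ty":0,"tz":1.03,"rx":0,"ry":0,"rz":0,"grip":26},
    {"tx":2.74,"ty":0,"tz":1.03,"rx":0,"ry":0,"rz":0,"grip":26},
    {"tx":2.74,"ty":0,"tz":1.03,"rx":0,"ry":0,"rz":0,"grip":26},
    {"tx":2.74,"ty":0,"tz":1.03,"rx":0,"ry":0,"rz":0,"grip":26},
    {"tx":2.74,"ty":0,"tz":1.03,"rx":0,"ry":0,"rz":0,"grip":26},
    {"tx":2.74,"ty":0,"tz":1.03,"rx":0,"ry":0,"rz":0,"grip":26},
    {"tx":2.74,"ty":0,"tz":1.03,"rx":0,"ry":0,"rz":0,"grip":26},
    {"tx":2.74,"ty":0,"tz":1.03,"rx":0,"ry":0,"rz":0,"grip":26},
    {"tx":2.74,"ty":0,"tz":1.03,"rx":0,"ry":0,"rz":0,"grip":26},
  ],
)

```text
t: 2.48
eef_pos: [371.1, -277.2, 233.7]
tcp_rot: [-1.571, 0.0, 0.899]
ft_force: [0.9, 0.5, -0.4]
opening: 0.261
```

move_arm(
  rows=[
    {"tx":2.74,"ty":0,"tz":1.03,"rx":0,"ry":0,"rz":0,"grip":26},
    {"tx":2.74,"ty":0,"tz":1.03,"rx":0,"ry":0,"rz":0,"grip":26},
    {"tx":2.74,"ty":0,"tz":1.03,"rx":0,"ry":0,"rz":0,"grip":26},
    {"tx":2.74,"ty":0,"tz":1.03,"rx":0,"ry":0,"rz":0,"grip":26},
    {"tx":2.74,"ty":0,"tz":1.03,"rx":0,"ry":0,"rz":0,"grip":26},
    {"tx":2.74,"ty":0,"tz":1.03,"rx":0,"ry":0,"rz":0,"grip":26},
    {"tx":2.74,"ty":0,"tz":1.03,"rx":0,"ry":0,"rz":0,"grip":26},
    {"tx":2.74,"ty":0,"tz":1.03,"rx":0,"ry":0,"rz":0,"grip":26},
    {"tx":2.74,"ty":0,"tz":1.03,"rx":0,"ry":0,"rz":0,"grip":26},
    {"tx":2.74,"ty":0,"tz":1.03,"rx":0,"ry":0,"rz":0,"grip":26},
  ],
)

```text
t: 3.32
eef_pos: [459.6, 2.0, 233.7]
tcp_rot: [-1.571, -0.0, 0.899]
ft_force: [1.7, 0.0, 0.3]
opening: 0.26
```

move_arm(
  rows=[
    {"tx":0,"ty":2.5,"tz":0,"rx":0,"ry":0,"rz":0,"grip":26},
    {"tx":0,"ty":2.5,"tz":0,"rx":0,"ry":0,"rz":0,"grip":26},
    {"tx":0,"ty":2.5,"tz":0,"rx":0,"ry":0,"rz":0,"grip":26},
    {"tx":0,"ty":2.5,"tz":0,"rx":0,"ry":0,"rz":0,"grip":26},
    {"tx":0,"ty":0,"tz":0,"rx":0,"ry":0,"rz":0,"grip":26},
  ],
)

```text
t: 3.73
eef_pos: [457.8, 0.7, 130.4]
tcp_rot: [-1.566, 0.003, 0.9]
ft_force: [-0.1, 0.1, 0.5]
opening: 0.261
```

```bash
python3 - <<'E'
from h import *
c=env.calibration("wrist"); p,d=env.read_camera("wrist"); cv2.imwrite("pics/w1.png",p)
import json; json.dump({k:(v.tolist() if hasattr(v,'tolist') else v) for k,v in c.items()},open("pics/w1.json","w"))
print(env.state()['eef_pos'],c['eye'],c['rotation'])
E
```

```text
[458.6327829    0.57448389 132.35435254] [398.53561508  47.40401726 282.66651515] [-0.26544236  0.00264624  0.89963346]
```

View pics/w1.png

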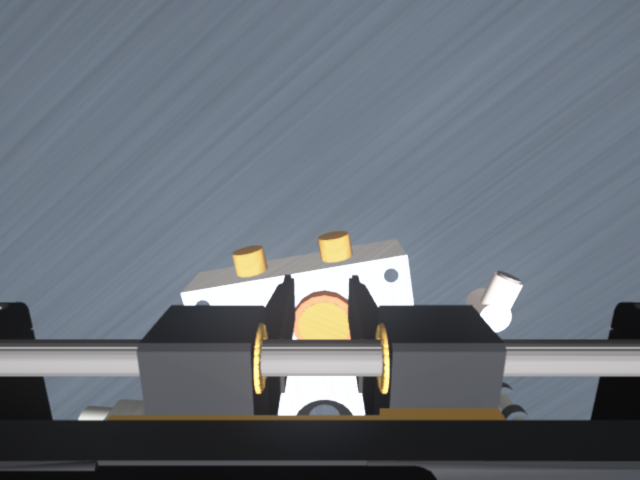

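The wrist view shows the disc (322,318) centred between the fingers with the recess (325,415) in line. Descending behind the disc.

move_arm(
  rows=[
    {"tx":0,"ty":1.5,"tz":0,"rx":0,"ry":0,"rz":0,"grip":26},
    {"tx":0,"ty":1.5,"tz":0,"rx":0,"ry":0,"rz":0,"grip":26},
    {"tx":0,"ty":1.5,"tz":0,"rx":0,"ry":0,"rz":0,"grip":26},
    {"tx":0,"ty":1.5,"tz":0,"rx":0,"ry":0,"rz":0,"grip":26},
    {"tx":0,"ty":0.5,"tz":0,"rx":0,"ry":0,"rz":0,"grip":26},
    {"tx":0,"ty":0,"tz":0,"rx":0,"ry":0,"rz":0,"grip":26},
    {"tx":0,"ty":0,"tz":0,"rx":0,"ry":0,"rz":0,"grip":26},
  ],
)

```text
t: 4.37
eef_pos: [460.0, 0.4, 69.6]
tcp_rot: [-1.572, -0.0, 0.903]
ft_force: [1.3, 0.9, 0.5]
opening: 0.261
```

```bash
python3 - <<'E'
from h import *
p,d=env.read_camera("scene"); cv2.imwrite("pics/s1.png",cv2.resize(p[170:320,230:430],None,fx=4,fy=4))
s=env.state();print(s['eef_pos'],s['tcp_rot'],s['ft_force'])
E
```

```text
[4.60032453e+02 3.58250706e-01 6.97574892e+01] [-1.57212961e+00 -6.93879409e-04  9.03278916e-01] [-0.98895109 -0.40277638 -0.13565414]
```

View pics/s1.png

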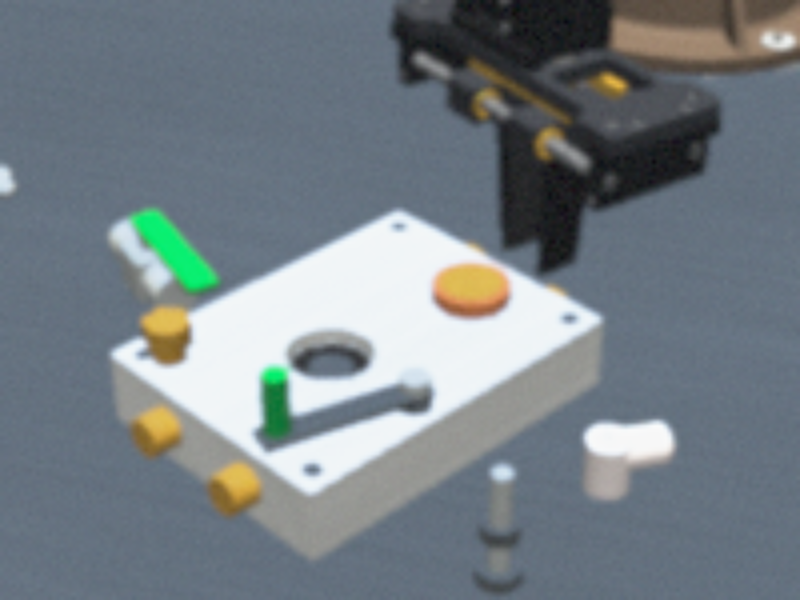

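move_arm(
  rows=[
    {"tx":-0.1,"ty":0.65,"tz":0,"rx":0,"ry":0,"rz":0,"grip":26},
    {"tx":0,"ty":0,"tz":0,"rx":0,"ry":0,"rz":0,"grip":26},
    {"tx":0,"ty":0,"tz":-0.6,"rx":0,"ry":0,"rz":0,"grip":26},
    {"tx":0,"ty":0,"tz":-0.6,"rx":0,"ry":0,"rz":0,"grip":26},
    {"tx":0,"ty":0,"tz":-0.4,"rx":0,"ry":0,"rz":0,"grip":26},
    {"tx":0,"ty":0,"tz":-0.4,"rx":0,"ry":0,"rz":0,"grip":26},
    {"tx":0,"ty":0,"tz":-0.5,"rx":0,"ry":0,"rz":0,"grip":26},
    {"tx":0,"ty":0,"tz":-0.5,"rx":0,"ry":0,"rz":0,"grip":26},
    {"tx":0,"ty":0,"tz":-0.5,"rx":0,"ry":0,"rz":0,"grip":26},
    {"tx":0,"ty":0,"tz":-0.5,"rx":0,"ry":0,"rz":0,"grip":26},
  ],
)

```text
t: 5.25
eef_pos: [490.7, -25.4, 62.1]
tcp_rot: [-1.571, 0.0, 0.904]
ft_force: [-1.8, 1.2, 0.5]
opening: 0.257
```

```bash
python3 - <<'E'
from h import *
s=env.state();print(s['eef_pos'],s['tcp_rot'],s['ft_force'])
a=s['tcp_rot'][2]; x=np.array([np.cos(a),np.sin(a)]);f=np.array([np.sin(a),-np.cos(a)])
r=np.array([561.6,-80.7])-s['eef_pos'][:2]; print("lat",r@x,"fwd",r@f)
p,d=env.read_camera("scene"); cv2.imwrite("pics/s2.png",cv2.resize(p[170:320,230:430],None,fx=4,fy=4))
E
```

```text
[490.65273095 -25.41875508  62.12100521] [-1.57081032e+00  8.48309215e-05  9.03985961e-01] [-1.76306201  1.18837427  0.48804082]
lat 0.43974705325721264 fwd 89.94074520676585
```

View pics/s2.png

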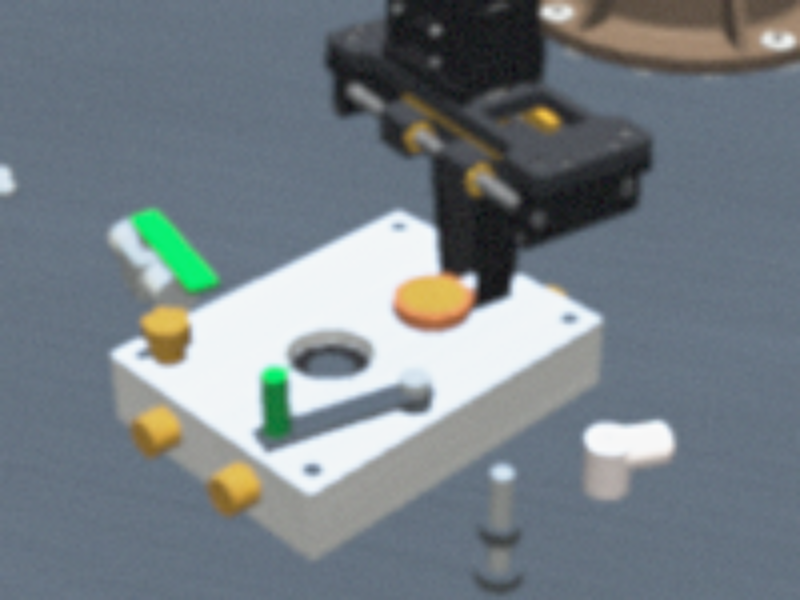

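The disc moves ahead of the fingertips, towards the recess. Continuing.

move_arm(
  rows=[
    {"tx":0,"ty":0,"tz":-0.5,"rx":0,"ry":0,"rz":0,"grip":26},
    {"tx":0,"ty":0,"tz":-0.5,"rx":0,"ry":0,"rz":0,"grip":26},
    {"tx":0,"ty":0,"tz":-0.5,"rx":0,"ry":0,"rz":0,"grip":26},
    {"tx":0,"ty":0,"tz":-0.5,"rx":0,"ry":0,"rz":0,"grip":26},
    {"tx":0,"ty":0,"tz":-0.5,"rx":0,"ry":0,"rz":0,"grip":26},
    {"tx":0,"ty":0,"tz":-0.5,"rx":0,"ry":0,"rz":0,"grip":26},
    {"tx":0,"ty":0,"tz":-0.5,"rx":0,"ry":0,"rz":0,"grip":26},
    {"tx":0,"ty":0,"tz":-0.4,"rx":0,"ry":0,"rz":0,"grip":26},
    {"tx":0,"ty":0,"tz":-0.3,"rx":0,"ry":0,"rz":0,"grip":26},
    {"tx":0,"ty":0,"tz":0,"rx":0,"ry":0,"rz":0,"grip":26},
  ],
)

```text
t: 6.13
eef_pos: [523.8, -51.4, 62.1]
tcp_rot: [-1.571, -0.0, 0.904]
ft_force: [0.1, 1.0, -0.1]
opening: 0.26
```

```bash
cat > look.py <<'E'
from h import *
import sys
s=env.state();print(s['t'],s['eef_pos'],s['tcp_rot'],s['ft_force'])
a=s['tcp_rot'][2]; x=np.array([np.cos(a),np.sin(a)]);f=np.array([np.sin(a),-np.cos(a)])
r=np.array([561.6,-80.7])-s['eef_pos'][:2]; print("lat",r@x,"fwd",r@f)
p,d=env.read_camera("scene"); cv2.imwrite(f"pics/{sys.argv[1]}.png",cv2.resize(p[170:320,230:430],None,fx=4,fy=4,interpolation=cv2.INTER_CUBIC))
E
python3 look.py s3
```

```text
6.1333 [523.76737069 -51.4440167   62.1117664 ] [-1.57126313e+00 -1.22553786e-04  9.03709499e-01] [ 0.05121293  0.9754094  -0.09328087]
lat 0.4227443821471945 fwd 47.823024650514284
```

View pics/s3.png

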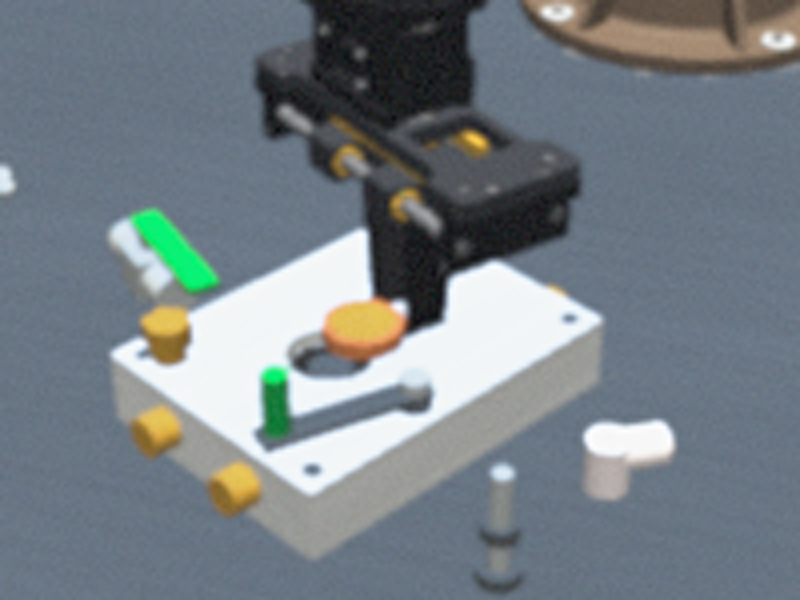

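move_arm(
  rows=[
    {"tx":0,"ty":0,"tz":-0.3,"rx":0,"ry":0,"rz":0,"grip":26},
    {"tx":0,"ty":0,"tz":-0.3,"rx":0,"ry":0,"rz":0,"grip":26},
    {"tx":0,"ty":0,"tz":-0.3,"rx":0,"ry":0,"rz":0,"grip":26},
    {"tx":0,"ty":0,"tz":-0.3,"rx":0,"ry":0,"rz":0,"grip":26},
    {"tx":0,"ty":0,"tz":-0.3,"rx":0,"ry":0,"rz":0,"grip":26},
    {"tx":0,"ty":0,"tz":-0.3,"rx":0,"ry":0,"rz":0,"grip":26},
    {"tx":0,"ty":0,"tz":0,"rx":0,"ry":0,"rz":0,"grip":26},
    {"tx":0,"ty":0,"tz":0,"rx":0,"ry":0,"rz":0,"grip":26},
  ],
)

```text
t: 6.85
eef_pos: [537.5, -62.3, 62.1]
tcp_rot: [-1.571, 0.0, 0.904]
ft_force: [0.2, 0.0, 0.2]
opening: 0.26
```

```bash
python3 look.py s4
```

```text
6.85 [537.54763409 -62.33985866  62.07612301] [-1.57104006e+00  8.90745355e-08  9.03857459e-01] [0.24882498 0.02955113 0.21730158]
lat 0.4524912352723408 fwd 30.255682893085744
```

View pics/s4.png

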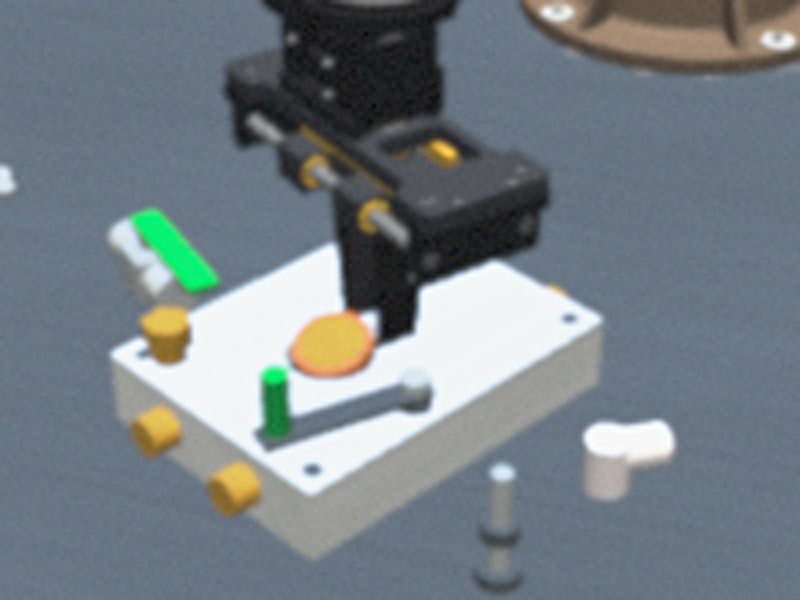

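The disc is tipped into the recess, front down and rear edge still on the lip. A few mm more.

move_arm(
  rows=[
    {"tx":0,"ty":0,"tz":-0.15,"rx":0,"ry":0,"rz":0,"grip":26},
    {"tx":0,"ty":0,"tz":-0.15,"rx":0,"ry":0,"rz":0,"grip":26},
    {"tx":0,"ty":0,"tz":-0.15,"rx":0,"ry":0,"rz":0,"grip":26},
    {"tx":0,"ty":0,"tz":0,"rx":0,"ry":0,"rz":0,"grip":26},
    {"tx":0,"ty":0,"tz":0,"rx":0,"ry":0,"rz":0,"grip":26},
  ],
)

```text
t: 7.32
eef_pos: [541.0, -65.0, 62.1]
tcp_rot: [-1.571, 0.0, 0.904]
ft_force: [0.1, 0.2, 0.5]
opening: 0.26
```

```bash
python3 look.py s5
```

```text
7.3167 [541.02604485 -65.01500941  62.11458205] [-1.57092368e+00  1.71370603e-05  9.03930848e-01] [0.12067632 0.16339499 0.49218615]
lat 0.40082116167319415 fwd 25.86785461936304
```

View pics/s5.png

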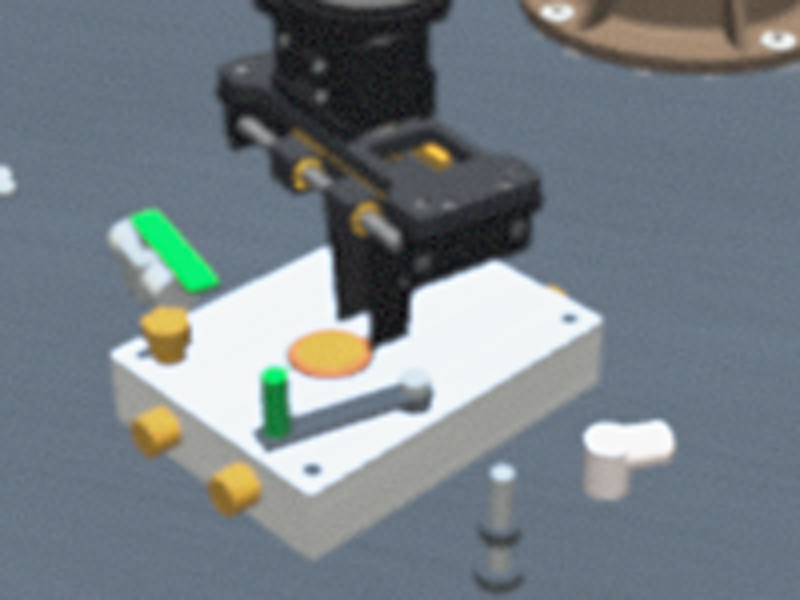

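The disc sits flat in the recess (about (330,352) in the zoomed view). Next I rise, turn the tool to yaw 0 and go above the peg.

move_arm(
  rows=[
    {"tx":0,"ty":-0.5,"tz":0.3,"rx":0,"ry":0,"rz":0,"grip":26},
    {"tx":0,"ty":-2.5,"tz":0,"rx":0,"ry":0,"rz":0,"grip":26},
    {"tx":0,"ty":-3,"tz":0,"rx":0,"ry":0,"rz":0,"grip":42},
    {"tx":0,"ty":-3,"tz":0,"rx":0,"ry":0,"rz":0,"grip":42},
    {"tx":0,"ty":-2.5,"tz":0,"rx":0,"ry":0,"rz":0,"grip":42},
  ],
)

```text
t: 7.78
eef_pos: [538.4, -62.9, 179.4]
tcp_rot: [-1.572, -0.0, 0.904]
ft_force: [0.7, 0.0, 0.0]
opening: 0.395
```

move_arm(
  rows=[
    {"tx":0,"ty":0,"tz":0,"rx":0,"ry":0.113,"rz":0,"grip":42},
    {"tx":0,"ty":0,"tz":0,"rx":0,"ry":0.113,"rz":0,"grip":42},
    {"tx":0,"ty":0,"tz":0,"rx":0,"ry":0.113,"rz":0,"grip":42},
    {"tx":0,"ty":0,"tz":0,"rx":0,"ry":0.113,"rz":0,"grip":42},
    {"tx":0,"ty":0,"tz":0,"rx":0,"ry":0.113,"rz":0,"grip":42},
    {"tx":0,"ty":0,"tz":0,"rx":0,"ry":0.113,"rz":0,"grip":42},
    {"tx":0,"ty":0,"tz":0,"rx":0,"ry":0.113,"rz":0,"grip":42},
    {"tx":0,"ty":0,"tz":0,"rx":0,"ry":0.113,"rz":0,"grip":42},
    {"tx":0,"ty":0,"tz":0,"rx":0,"ry":0,"rz":0,"grip":42},
  ],
)

```text
t: 8.53
eef_pos: [538.3, -62.9, 177.5]
tcp_rot: [-1.571, -0.0, -0.005]
ft_force: [0.8, 0.1, -0.6]
opening: 0.42
```

```bash
python3 - <<'E'
from h import *
s=env.state();print(s['t'],s['eef_pos'],s['tcp_rot'])
c=env.calibration("top");p,d=env.read_camera("top"); cv2.imwrite("pics/t2.png",cv2.resize(p[150:300,235:415],None,fx=4,fy=4,interpolation=cv2.INTER_CUBIC))
p,d=env.read_camera("scene"); cv2.imwrite("pics/s6.png",cv2.resize(p[170:320,230:430],None,fx=4,fy=4,interpolation=cv2.INTER_CUBIC))
E
```

```text
8.5333 [538.34760873 -62.92764058 177.4518385 ] [-1.57089364e+00 -1.28176928e-04 -5.02877793e-03]
```

View pics/t2.png

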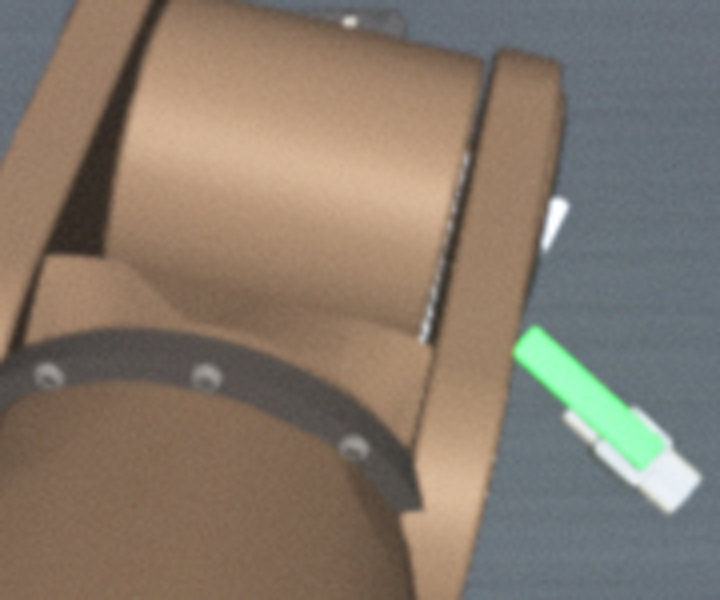

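View pics/s6.png

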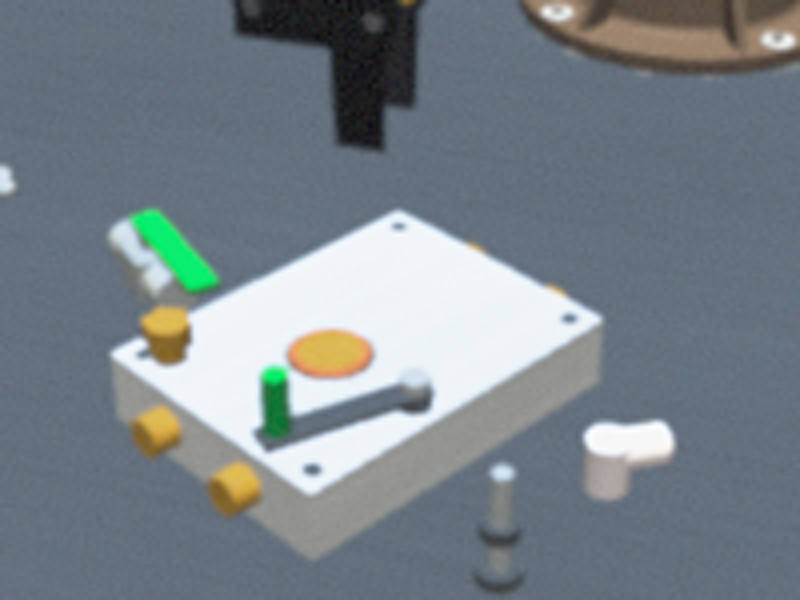

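Disc flat and flush, other parts unmoved. Moving above the peg.

move_arm(
  rows=[
    {"tx":2.05,"ty":0,"tz":-0.31,"rx":0,"ry":0,"rz":0,"grip":42},
    {"tx":2.05,"ty":0,"tz":-0.31,"rx":0,"ry":0,"rz":0,"grip":42},
    {"tx":2.05,"ty":0,"tz":-0.31,"rx":0,"ry":0,"rz":0,"grip":42},
    {"tx":2.05,"ty":0,"tz":-0.31,"rx":0,"ry":0,"rz":0,"grip":42},
    {"tx":2.05,"ty":0,"tz":-0.31,"rx":0,"ry":0,"rz":0,"grip":42},
    {"tx":0,"ty":2.5,"tz":0,"rx":0,"ry":0,"rz":0,"grip":42},
    {"tx":0,"ty":2.5,"tz":0,"rx":0,"ry":0,"rz":0,"grip":42},
    {"tx":0,"ty":0,"tz":0,"rx":0,"ry":0,"rz":0,"grip":42},
  ],
)

```text
t: 9.3
eef_pos: [639.2, -78.2, 122.8]
tcp_rot: [-1.569, 0.007, 0.003]
ft_force: [-1.1, 0.1, 0.3]
opening: 0.421
```

```bash
python3 - <<'E'
from h import *
s=env.state();print(s['t'],s['eef_pos'],s['tcp_rot'])
c=env.calibration("wrist")
p,d=env.read_camera("wrist"); cv2.imwrite("pics/w7.png",p)
p2,d=env.read_camera("scene"); cv2.imwrite("pics/s7.png",cv2.resize(p2[170:320,230:430],None,fx=4,fy=4,interpolation=cv2.INTER_CUBIC))
hs=cv2.cvtColor(p2,cv2.COLOR_BGR2HSV); m=cv2.inRange(hs,(45,120,60),(80,255,255)); m[:,:290]=0; m[:,345:]=0
q=biggest(m); x,y,w,h=cv2.boundingRect(q); print(x,y,w,h, onplane(env.calibration("scene"),x+w/2,y+2,84))
E
```

```text
9.3 [639.210251   -78.1774797  122.83883294] [-1.56938015  0.00660727  0.00349248]
296 261 6 18 [643.28249895 -74.70059819  84.        ]
```

View pics/w7.png

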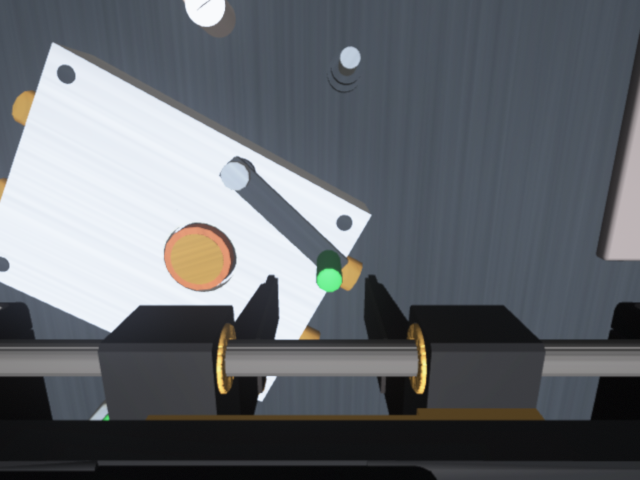

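View pics/s7.png

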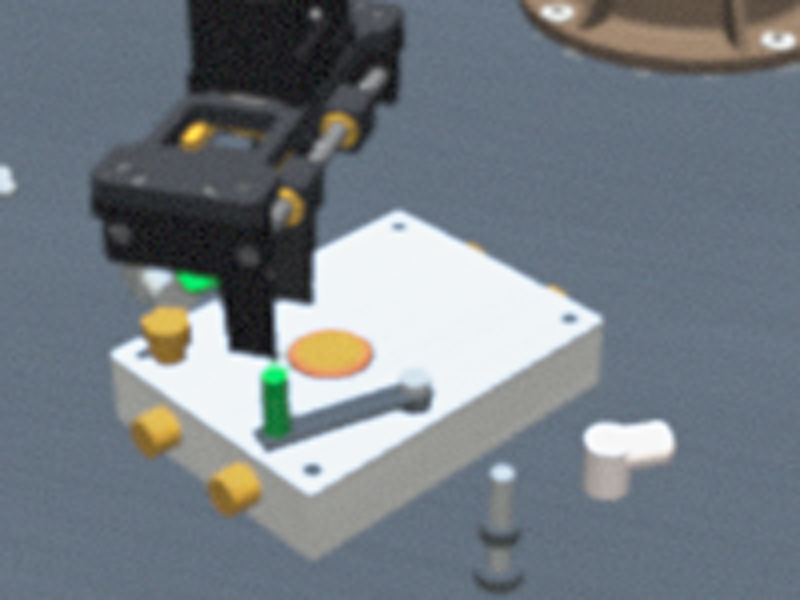

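```bash
python3 - <<'E'
from h import *
c=env.calibration("wrist"); print(onplane(c,329,280,84), onplane(c,198,258,40), onplane(c,235,176,57))
print(env.state()['eef_pos'])
E
```

```text
[643.73531323 -79.15254764  84.        ] [561.24339157 -81.55301907  40.        ] [591.40841155 -27.84843317  57.        ]
[640.85725008 -78.51861946 127.06595119]
```

move_arm(
  rows=[
    {"tx":0.15,"ty":1.5,"tz":0,"rx":0,"ry":0,"rz":0,"grip":42},
    {"tx":0,"ty":1.5,"tz":0,"rx":0,"ry":0,"rz":0,"grip":42},
    {"tx":0,"ty":1.4,"tz":0,"rx":0,"ry":0,"rz":0,"grip":42},
    {"tx":0,"ty":0,"tz":0,"rx":0,"ry":0,"rz":0,"grip":27},
    {"tx":0,"ty":0,"tz":0,"rx":0,"ry":0,"rz":0,"grip":27},
    {"tx":0,"ty":0,"tz":0,"rx":0,"ry":0,"rz":0,"grip":27},
  ],
)

```text
t: 9.9
eef_pos: [643.3, -78.8, 85.0]
tcp_rot: [-1.571, -0.002, 0.001]
ft_force: [0.1, -0.2, 0.2]
opening: 0.289
```

```bash
python3 look.py s8; python3 - <<'E'
from h import *
s=env.state(); print(s['eef_pos'],s['opening'])
P=np.array([590.7,-28.0]); r=72
a=np.linspace(-0.77,-2.064,21); pts=P+r*np.c_[np.cos(a),np.sin(a)]-[5.8,0]
print(pts[0],pts[-1]); print(np.round(np.diff(pts,axis=0)/10,2))
E
```

```text
9.9 [643.28718145 -78.75805241  84.95727659] [-1.57138333e+00 -2.12839624e-03  6.71589495e-04] [ 0.13487809 -0.19542907  0.22925654]
lat -81.68846721959042 fwd 1.8870869034030486
[643.27477485 -78.7381311   84.89249831] 0.2807992480330936
[636.58956821 -78.12173718] [550.81158745 -91.41908332]
[[-0.33 -0.32]
 [-0.36 -0.3 ]
 [-0.37 -0.28]
 [-0.39 -0.25]
 [-0.41 -0.23]
 [-0.42 -0.2 ]
 [-0.43 -0.17]
 [-0.44 -0.14]
 [-0.45 -0.12]
 [-0.46 -0.09]
 [-0.46 -0.06]
 [-0.47 -0.03]
 [-0.47  0.  ]
 [-0.46  0.03]
 [-0.46  0.06]
 [-0.46  0.09]
 [-0.45  0.12]
 [-0.44  0.15]
 [-0.43  0.18]
 [-0.42  0.21]]
```

View pics/s8.png

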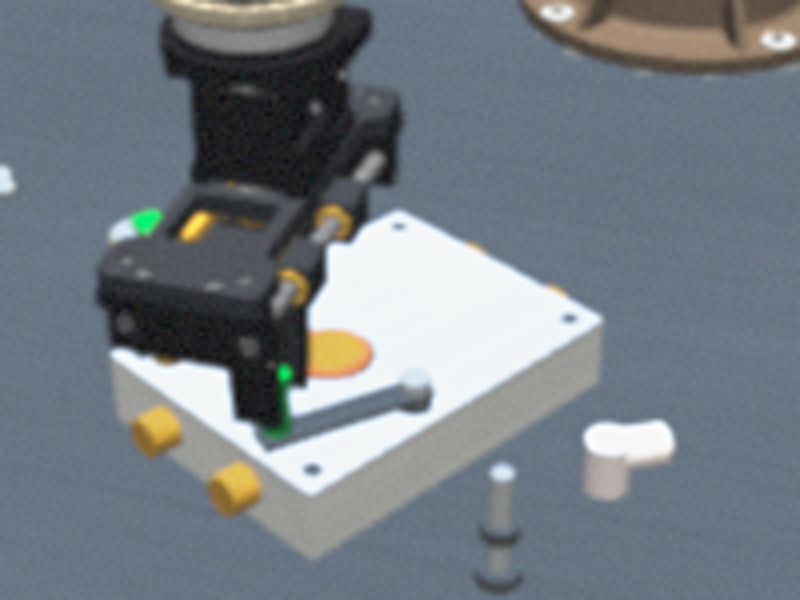

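The peg is straddled by the fingers. Starting the swing along the arc.

move_arm(
  rows=[
    {"tx":-0.65,"ty":0,"tz":0,"rx":0,"ry":0,"rz":0,"grip":27},
    {"tx":-0.33,"ty":0,"tz":-0.3,"rx":0,"ry":0,"rz":0,"grip":27},
    {"tx":-0.36,"ty":0,"tz":-0.3,"rx":0,"ry":0,"rz":0,"grip":27},
    {"tx":-0.37,"ty":0,"tz":-0.28,"rx":0,"ry":0,"rz":0,"grip":27},
    {"tx":-0.39,"ty":0,"tz":-0.25,"rx":0,"ry":0,"rz":0,"grip":27},
    {"tx":-0.41,"ty":0,"tz":-0.22,"rx":0,"ry":0,"rz":0,"grip":27},
    {"tx":-0.42,"ty":0,"tz":-0.2,"rx":0,"ry":0,"rz":0,"grip":27},
    {"tx":-0.43,"ty":0,"tz":-0.17,"rx":0,"ry":0,"rz":0,"grip":27},
    {"tx":-0.44,"ty":0,"tz":-0.14,"rx":0,"ry":0,"rz":0,"grip":27},
  ],
)

```text
t: 10.7
eef_pos: [604.0, -97.3, 83.2]
tcp_rot: [-1.571, 0.0, 0.0]
ft_force: [1.2, -0.5, 1.1]
opening: 0.269
```

```bash
python3 look.py s9
```

```text
10.7 [603.99676944 -97.30231024  83.16096281] [-1.57080971e+00  2.10008822e-04  5.66524077e-05] [ 1.21927091 -0.53102883  1.11597436]
lat -42.39582880861567 fwd -16.604712092461714
```

View pics/s9.png

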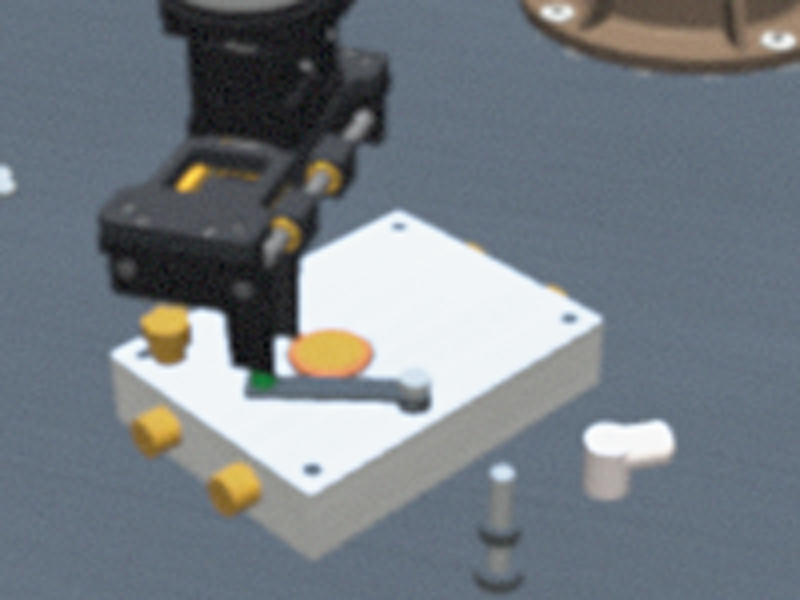

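The bar is swinging with the peg. Continuing the arc.

move_arm(
  rows=[
    {"tx":-0.45,"ty":0,"tz":-0.12,"rx":0,"ry":0,"rz":0,"grip":27},
    {"tx":-0.46,"ty":0,"tz":-0.09,"rx":0,"ry":0,"rz":0,"grip":27},
    {"tx":-0.46,"ty":0,"tz":-0.05,"rx":0,"ry":0,"rz":0,"grip":27},
    {"tx":-0.47,"ty":0,"tz":-0.02,"rx":0,"ry":0,"rz":0,"grip":27},
    {"tx":-0.47,"ty":0,"tz":0,"rx":0,"ry":0,"rz":0,"grip":27},
    {"tx":-0.46,"ty":0,"tz":0.03,"rx":0,"ry":0,"rz":0,"grip":27},
    {"tx":-0.46,"ty":0,"tz":0.06,"rx":0,"ry":0,"rz":0,"grip":27},
    {"tx":-0.46,"ty":0,"tz":0.09,"rx":0,"ry":0,"rz":0,"grip":27},
    {"tx":-0.45,"ty":0,"tz":0.12,"rx":0,"ry":0,"rz":0,"grip":27},
    {"tx":0,"ty":0,"tz":0,"rx":0,"ry":0,"rz":0,"grip":27},
  ],
)

```text
t: 11.58
eef_pos: [562.2, -96.7, 83.1]
tcp_rot: [-1.571, 0.001, 0.0]
ft_force: [-0.3, 0.5, 0.2]
opening: 0.271
```

move_arm(
  rows=[
    {"tx":-0.3,"ty":0,"tz":0.1,"rx":0,"ry":0,"rz":0,"grip":27},
    {"tx":-0.3,"ty":0,"tz":0.12,"rx":0,"ry":0,"rz":0,"grip":27},
    {"tx":-0.2,"ty":0,"tz":0.1,"rx":0,"ry":0,"rz":0,"grip":27},
    {"tx":0,"ty":0,"tz":0,"rx":0,"ry":0,"rz":0,"grip":27},
  ],
)

```text
t: 11.92
eef_pos: [554.8, -93.6, 83.1]
tcp_rot: [-1.571, 0.0, 0.0]
ft_force: [-0.2, 0.6, -0.4]
opening: 0.268
```

```bash
python3 look.py s10
```

```text
11.9167 [554.76257683 -93.55849063  83.10966001] [-1.57073203e+00  4.45717607e-04  1.37384354e-04] [-0.17989452  0.56824468 -0.36406655]
lat 6.839189663832126 fwd -12.857551157094894
```

View pics/s10.png

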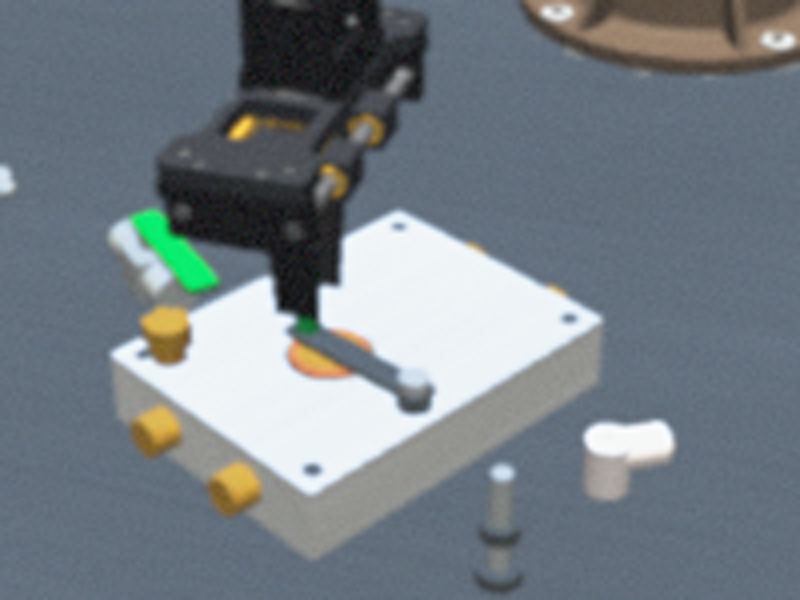

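move_arm(
  rows=[
    {"tx":-0.15,"ty":0,"tz":0.07,"rx":0,"ry":0,"rz":0,"grip":27},
    {"tx":-0.15,"ty":0,"tz":0.07,"rx":0,"ry":0,"rz":0,"grip":27},
    {"tx":-0.1,"ty":0,"tz":0.05,"rx":0,"ry":0,"rz":0,"grip":27},
    {"tx":0,"ty":0,"tz":0,"rx":0,"ry":0,"rz":0,"grip":27},
  ],
)

```text
t: 12.3
eef_pos: [551.1, -91.9, 83.2]
tcp_rot: [-1.571, -0.0, 0.0]
ft_force: [0.1, -1.0, 0.2]
opening: 0.273
```

move_arm(
  rows=[
    {"tx":-0.1,"ty":0,"tz":0.05,"rx":0,"ry":0,"rz":0,"grip":27},
    {"tx":-0.1,"ty":0,"tz":0.05,"rx":0,"ry":0,"rz":0,"grip":27},
  ],
)

```text
t: 12.47
eef_pos: [550.7, -91.6, 83.3]
tcp_rot: [-1.572, -0.004, -0.0]
ft_force: [10.8, -6.5, -7.4]
opening: 0.271
```

Force rose to about 12 N where it had been under 1.5 N, at the expected end position: the stop is reached. Backing off, opening and rising.

move_arm(
  rows=[
    {"tx":0.3,"ty":0,"tz":0,"rx":0,"ry":0,"rz":0,"grip":27},
    {"tx":0.3,"ty":0,"tz":0,"rx":0,"ry":0,"rz":0,"grip":45},
    {"tx":0,"ty":0,"tz":0,"rx":0,"ry":0,"rz":0,"grip":45},
    {"tx":0,"ty":0,"tz":0,"rx":0,"ry":0,"rz":0,"grip":45},
    {"tx":0,"ty":-2,"tz":0,"rx":0,"ry":0,"rz":0,"grip":45},
    {"tx":0,"ty":-3,"tz":0,"rx":0,"ry":0,"rz":0,"grip":45},
    {"tx":0,"ty":-3,"tz":0,"rx":0,"ry":0,"rz":0,"grip":45},
    {"tx":0,"ty":-3,"tz":0,"rx":0,"ry":0,"rz":0,"grip":45},
    {"tx":0,"ty":0,"tz":0,"rx":0,"ry":0,"rz":0,"grip":45},
  ],
)

```text
t: 13.22
eef_pos: [556.7, -91.2, 198.3]
tcp_rot: [-1.573, -0.007, 0.0]
ft_force: [-0.1, -0.2, 0.7]
opening: 0.452
```

move_arm(
  rows=[
    {"tx":-1,"ty":0,"tz":-3.5,"rx":0,"ry":0,"rz":0,"grip":45},
    {"tx":-1,"ty":0,"tz":-3.5,"rx":0,"ry":0,"rz":0,"grip":45},
    {"tx":-1,"ty":0,"tz":-3.5,"rx":0,"ry":0,"rz":0,"grip":45},
    {"tx":-1,"ty":0,"tz":-3.5,"rx":0,"ry":0,"rz":0,"grip":45},
    {"tx":-1,"ty":0,"tz":-3.5,"rx":0,"ry":0,"rz":0,"grip":45},
    {"tx":-1,"ty":0,"tz":-3.5,"rx":0,"ry":0,"rz":0,"grip":45},
    {"tx":-1,"ty":0,"tz":-3.5,"rx":0,"ry":0,"rz":0,"grip":45},
    {"tx":0,"ty":0,"tz":0,"rx":0,"ry":0,"rz":0,"grip":45},
  ],
)

```text
t: 13.88
eef_pos: [483.4, -340.9, 192.6]
tcp_rot: [-1.572, 0.0, -0.004]
ft_force: [-1.0, 0.0, -0.1]
opening: 0.452
```

```bash
python3 look.py s11; python3 - <<'E'
from h import *
p,d=env.read_camera("top"); cv2.imwrite("pics/t3.png",cv2.resize(p[150:300,235:415],None,fx=4,fy=4,interpolation=cv2.INTER_CUBIC))
hs=cv2.cvtColor(p,cv2.COLOR_BGR2HSV); m=cv2.inRange(hs,(45,120,60),(80,255,255)); m[:150]=0;m[305:]=0;m[:,:240]=0; m[:,360:]=0
if m.any():
    x=cen(biggest(m)); w=onplane(env.calibration("top"),*x,84); v=w[:2]-[590.7,-28]; print(x,w,"r",np.hypot(*v),"keeper",np.arctan2(v[1],v[0])+.493+np.pi/2)
E
```

```text
13.8833 [ 483.41930186 -340.88723271  192.58876272] [-1.57185667e+00  1.73611565e-04 -3.79030233e-03] [-1.02051234  0.0378856  -0.14784432]
lat 77.19395064287235 fwd -260.4816915109874
(327.92857142857144, 220.16666666666666) [554.01224695 -89.83811928  84.        ] r 71.90232416539484 keeper -0.042468858519188135
```

View pics/s11.png

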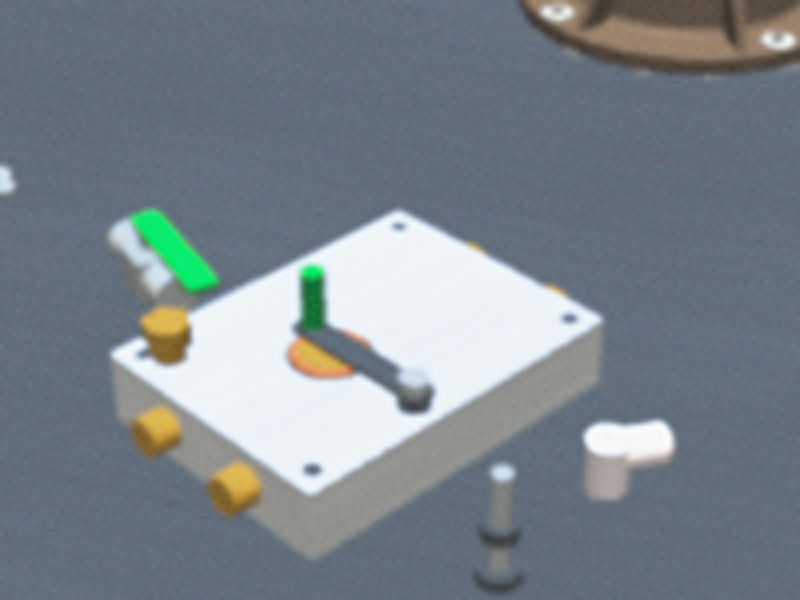

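View pics/t3.png

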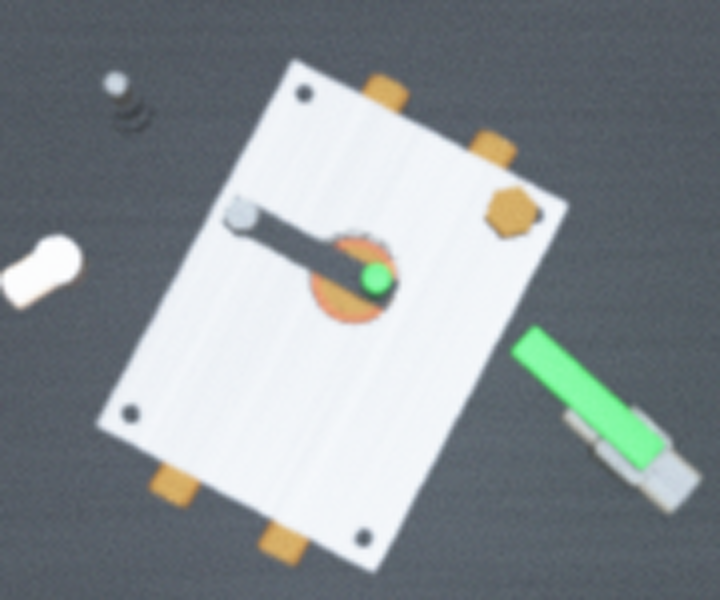

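The views show the disc flat under the bar, the keeper home (about 0 within measuring error), the other parts where they were and the arm clear. Handing in.

```bash
python3 -c "
from cell import env
print(env.job_done(), env.state()['t'])"
```

```text
the job is handed in; nothing more can be done
the job is handed in; nothing more can be done
```

I pushed the disc across the deck with two spread fingertips until it dropped into the recess, then swung the keeper to its stop by the green peg. The job was handed in at about 14 s of the 51 s allowed; no verdict came back.

- **Disc:** it lies flat in the recess. With the keeper still open, the wrist camera put it about 1 mm from the recess centre. That position was not measured again after the swing, but the later pictures show it still flat under the bar.
- **Keeper:** the force at the peg rose from under 1.5 N to about 14 N where the stop was expected. The top camera then gave an angle of −0.04 rad. The stop is at 0, so this is home within the measuring error.
- **Other parts:** the plug, ball valve, elbow and stud look unmoved in the last top and scene views. The wrench was not in those crops, and the arm never went near the bench beside it. The gripper was well clear of everything at the end.
- **Disagreement:** the cameras differed by 3 to 4 mm on where the peg started. That was within the finger clearance and had no effect.
- **Refused call:** the first move call was rejected because its rows lacked some of the keys. Nothing moved.

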